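Go/no-go swelling check of a battery pack under the bridge gauge

ROBOT

A 6-joint arm with a two-finger parallel gripper is mounted at the origin on the work surface. World frame = base frame: x ahead of the robot, y to its left, z up, the work surface at z = 0. Lengths are in m, angles in degrees, forces in N, time in s.
With the tool pointing down it reaches from about 0.375 to 0.9 m from the base axis. Payload 3.1 kg.
Tool frame: the origin (TCP) lies at the very end of the fingers, on their centre line; the grasp point (between the pads) lies 19 mm behind it; z points along the fingers, y is the line along which they close (so a half turn about z gives the same grasp; the last joint's range is limited). The gripper opens to 87 mm and grips with 3 to 60 N. Pads are 19 mm wide; open, the fingers measure 117 mm over their backs; the gripper's body (75 mm by 190 mm) begins 51 mm behind the grasp point.
Start: joints at [-84.884, 30.224, 82.088, -0, 67.689, -10.227], TCP at [0.165, -0.603, 0.223] pointing down, gripper open.
Joint ranges: [-176.69, 176.69], [-43.24, 126.21], [12.49, 139.97], [-82, 262], [0, 151.66], [-163.58, 163.58]. Speed limits (degrees/s): [159.86, 159.86, 180, 180, 180, 180].

INTERFACE

Orientations are given as a 3x3 rotation matrix whose columns are the frame's x, y, z axes.
In Python, from rig import * gives the robot as it stands.
- The arm moves only by the tool jog_arm, never from a script. Its arguments are lists of equal length, an entry for each row: "delta_pos": the shift along the world's x, y, z in cm, a list of three; "turn": the turn about the world's z in degrees; "grip": the closure, from 0 (fully open) to 1 (shut). In form: {"delta_pos": [[x, y, z], ...], "turn": [turn, ...], "grip": [grip, ...]}. A call has 1 to 12 rows; each row is the pose to reach, as a shift and turn from the pose commanded when the call began; what a row does not reach only later rows make up. A row lasts 1/8 s, in which the tool goes at most 62.5 mm and 10.7 degrees, less where a joint would pass 70% of its speed; a pose out of reach is approached as far as the arm can. A call with a gripper value outside its range is refused whole. The fingers move at their own pace and stop on an object; the grip force is fixed at half the most. Time passes only in rows, so rows that repeat a pose let the fingers close. It gives the time, the measured TCP pose, the force, the opening and the grip force at its end, in the units of the state.
- read_state(): the state, without advancing time (a new reading comes with each control period).
- capture(name): name is "scene" or "top"; returns a dict with "color" (384x512x3 uint8, blue, green, red), "fovy" (degrees; the focal length in pixels is half the picture's height over the tangent of half this angle, whatever the lens; pixels are square), "cx", "cy" (the principal point, pixels), "k1" (the pictures are not rectified: a ray, as slopes to the right and down, at radius r is drawn at 1 + k1 r^2 times it, then the intrinsics apply), "camera_from_world" (4x4, takes a point from world to camera coordinates). Camera axes: x right, y up, looking along -z (the intrinsics and any distortion apply to the point x, -y, -z); pixel columns grow to the right and rows downward; lengths in m; the calibration is good to about 2 mm. A picture is of the moment at which its call begins. There is no depth.
- hand_in(): hands the job in; it is judged then, once.
The state is a dict: "time_s": time; "joint_positions": joint angles; "qvel": joint speeds; "tau": joint torques, N m; "position": TCP position; "tcp_rot": TCP orientation; "force": force on the tool from outside, world axes, zero at the start; "moment": the same for the moment, N m; "opening": opening from 0.0 (shut) to 1.0 (fully open); "grasp_force": force on a finger pad.
Only numpy, scipy, OpenCV 4.12 (cv2) and the standard library are available. Lean on these libraries where they do the work, as an engineer would, in place of code of your own. Each camera call takes 0.05 s, during which the arm holds its last target. There are 200 camera calls.

TASK

A battery pack waits on the bed of the height gauge: push it along the bed under the yellow bridge bar to feel whether it clears, stopping as soon as it catches and never forcing it. If it slides through under the bar, lay it gently in the green tray; if its swollen lid catches on the bar, take it back and lay it gently in the red tray. Either way it must end flat in the tray, lid up; leave the other things on the mat where they are.

Things in the scene. Friction and masses are not known exactly. Their poses are not given: they have to be found in the camera images.
- gauge: height gauge fixed on the mat: aluminium bed 130 x 280 mm. Origin: centre of its underside; bed top at z = 12 mm. The pack lies on its -y half and is pushed along y, over the middle, towards +y. Two posts (x 25, y 16, 13.8 mm tall above the bed, at y = -8 to 8 mm) leave a lane 64 mm wide (x = -32 to 32 mm); the rest of the bed is bare. To check a pack, most of its length must go under the bar.
- bar: yellow bridge bar across the lane, rigid on the gauge's posts: 114 mm long (x), 12 mm wide (y), 14 mm tall, a screw head 5 mm high at each end. Origin: on the bed's top, mid-lane, under the bar; axes as the gauge's. Underside 13.8 mm above the bed, top 27.8 mm. Pushing a pack against it with over 15 N is forcing it.
- pack: battery pack: dark grey shell 58 (x) x 100 (y) x 12 mm, 0.2 kg, brass contacts on its +y end; origin: centre of its underside. The silver lid, 52 x 88 mm, on top is flush (clears the bar by 1.6 mm) or lifted evenly 3.4 mm (it stops square on the bar with the pack's centre 50 mm before the bar's middle); the pose does not tell which. Grip the shell's long sides; do not press the lid.
- green_tray: green open tray for packs that clear: 150 x 150 mm outside, walls 4 mm thick and 40 mm high, floor 4 mm thick, fixed on the mat. Origin: centre of its underside. May stand to the left or to the right of the gauge.
- red_tray: red open tray for swollen packs: same size and origin as the green one, on the other side of the gauge.
- phone_open: opened phone, 66 x 132 x 9 mm, origin at the centre of its underside, long along its y; leave alone
- phone_white: closed white phone, 66 x 132 x 9 mm, origin at the centre of its underside, long along its y; leave alone
- phone_cell: flat black phone battery, 50 x 60 x 5 mm, origin at the centre of its underside; leave alone
- set_block: steel setting block of the gauge, 30 x 45 x 13.8 mm, origin at the centre of its underside; leave alone
- suction_cup: yellow suction lifter, 60 mm across, 67 mm tall, origin at the centre of its underside; leave alone

How it is judged:
By the outcome, as a careful person would: the job done as asked, in the order asked, and still so for the second after the job is handed in, with the robot touching nothing.
It also fails if it takes over 51 s, if anything falls off the work surface, if the arm or the gripper's body presses on something with over 40 N, if the wrist force passes 120 N, or if a joint passes its speed limit or range.

## Working session

There is one attempt and no reset: what is moved stays moved. The work goes in short steps, Python scripts to look and compute and a tool call to move; the robot and the scene stay as the last step left them, time stands still between calls to the robot, and variables do not carry over. Pictures are saved under pics/ and viewed, at most 13 in all, crops included, and the job is handed in when it is done.

Besides the shell and the picture viewer there is one more tool, called after ">>>" as name(argument=value, ...), one argument or row to a line, values as JSON. jog_arm: Moves the arm, as the interface text tells. Its arguments: {"type":"object","properties":{"delta_pos":{"type":"array"},"turn":{"type":"array"},"grip":{"type":"array"}},"required":["delta_pos","turn","grip"]}

```bash
mkdir -p pics; cat > h.py <<'E'
from rig import *
import numpy as np, cv2
def ray(c,u,v):
    f=c["color"].shape[0]/2/np.tan(np.radians(c["fovy"])/2)
    K=np.array([[f,0,c["cx"]],[0,f,c["cy"]],[0,0,1.]])
    p=cv2.undistortPoints(np.array([[[u,v]]],float),K,np.array([c["k1"],0,0,0.]))[0,0]
    T=np.array(c["camera_from_world"]);R=T[:3,:3]
    return -R.T@T[:3,3], R.T@np.array([p[0],-p[1],-1])
def onz(c,u,v,z):
    o,d=ray(c,u,v); return o+d*(z-o[2])/d[2]
E
python3 - <<'E'
from h import *
for n in("top","scene"):
    c=capture(n);cv2.imwrite(f"pics/{n}0.png",c["color"]);print(n,c["fovy"],c["k1"],ray(c,c["cx"],c["cy"]))
    np.save(f"pics/{n}0.npy",c,allow_pickle=True)
s=read_state();print(s["time_s"],s["position"],s["tcp_rot"],s["force"])
E
```

```text
top 44.421405823698024 0.047795180912959444 (array([0.42873326, 0.0059774 , 1.23976263]), array([ 0.11402658, -0.01484328, -0.99336681]))
scene 44.75767028445484 -0.11777471713481419 (array([1.12963783, 0.48982049, 0.98408123]), array([-0.45477077, -0.42448239, -0.78294205]))
0.1 [ 0.1653357  -0.60204584  0.22165619] [[ 9.64365917e-01  2.64572004e-01 -1.83671252e-04]
 [ 2.64571849e-01 -9.64363994e-01  1.95551771e-03]
 [ 3.40249298e-04 -1.93442888e-03 -9.99998071e-01]] [-0.35588474 -0.1828111  -0.52880165]
```

View pics/top0.png

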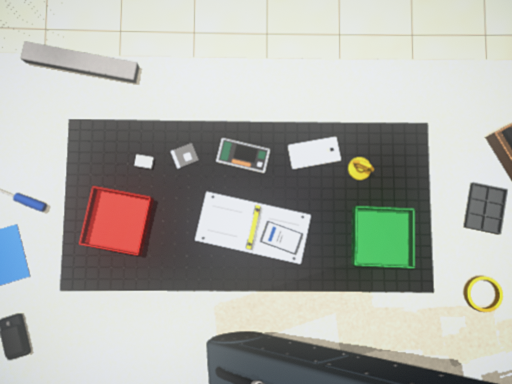

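View pics/scene0.png

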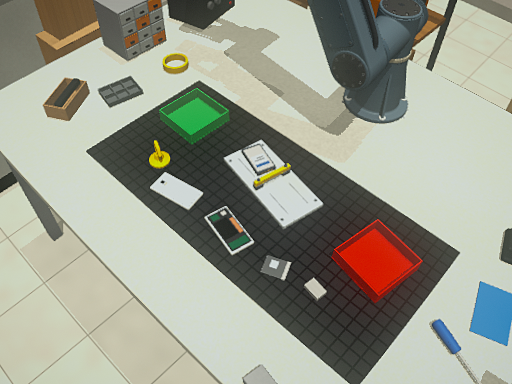

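The top view has +x up and +y to the left. The red tray is at (117,221), the green tray at (384,237), the gauge at (253,228), the bar at (254,228) and the pack at (282,237). The scene view agrees. Next I'll measure with masks.

```bash
python3 - <<'E'
from h import *
for n,roi in(("top",(185,180,325,275)),("scene",(215,130,330,235))):
    c=np.load(f"pics/{n}0.npy",allow_pickle=True).item();im=c["color"]
    hsv=cv2.cvtColor(im,cv2.COLOR_BGR2HSV);H,S,V=cv2.split(hsv)
    r=np.zeros(H.shape,np.uint8);r[roi[1]:roi[3],roi[0]:roi[2]]=1
    def big(m):
        k,_=cv2.findContours(m.astype(np.uint8),0,2);return max(k,key=cv2.contourArea)
    def rep(name,m,z):
        k=big(m);b=cv2.boxPoints(cv2.minAreaRect(k))
        w=np.array([onz(c,u,v,z)[:2] for u,v in b]);e=[w[1]-w[0],w[2]-w[1]]
        print(n,name,w.mean(0).round(4),[ (round(np.linalg.norm(x),4),round(np.degrees(np.arctan2(x[1],x[0])),1)) for x in e],b.round(0).tolist())
    rep("bed",(r>0)&((V>140)),.012)
    rep("bar",(r>0)&(S>120)&(H>20)&(H<35),.0398)
    rep("green",(S>120)&(H>45)&(H<75),.04)
    rep("red",(S>150)&((H<6)|(H>174)),.04)
    x0,y0,x1,y1=roi
    cv2.imwrite(f"pics/{n}0c.png",cv2.resize(im[y0:y1,x0:x1],None,fx=5.5,fy=5.5,interpolation=cv2.INTER_CUBIC))
E
```

```text
top bed [ 0.4965 -0.0096] [(np.float64(0.1329), np.float64(-11.5)), (np.float64(0.2862), np.float64(-102.3))] [[194.0, 240.0], [205.0, 190.0], [311.0, 214.0], [300.0, 264.0]]
top bar [ 0.496  -0.0097] [(np.float64(0.0799), np.float64(-12.2)), (np.float64(0.0094), np.float64(-102.2))] [[248.0, 241.0], [254.0, 211.0], [258.0, 212.0], [251.0, 242.0]]
top green [ 0.4731 -0.3423] [(np.float64(0.154), np.float64(-3.5)), (np.float64(0.162), np.float64(-92.0))] [[351.0, 266.0], [353.0, 205.0], [416.0, 208.0], [414.0, 268.0]]
top red [0.5102 0.3369] [(np.float64(0.1531), np.float64(-8.8)), (np.float64(0.1618), np.float64(-101.3))] [[79.0, 244.0], [91.0, 184.0], [153.0, 197.0], [141.0, 257.0]]
scene bed [ 0.484  -0.0193] [(np.float64(0.1592), np.float64(-175.4)), (np.float64(0.3273), np.float64(74.4))] [[223.0, 158.0], [258.0, 128.0], [323.0, 203.0], [288.0, 234.0]]
scene bar [ 0.4926 -0.0108] [(np.float64(0.1214), np.float64(168.5)), (np.float64(0.0219), np.float64(62.5))] [[252.0, 182.0], [289.0, 162.0], [292.0, 168.0], [255.0, 187.0]]
scene green [ 0.4732 -0.3382] [(np.float64(0.2168), np.float64(-178.9)), (np.float64(0.2056), np.float64(68.3))] [[156.0, 111.0], [207.0, 78.0], [233.0, 118.0], [181.0, 151.0]]
scene red [0.51   0.3362] [(np.float64(0.1994), np.float64(173.0)), (np.float64(0.1722), np.float64(69.1))] [[328.0, 253.0], [383.0, 210.0], [425.0, 264.0], [370.0, 307.0]]
```

View pics/top0c.png

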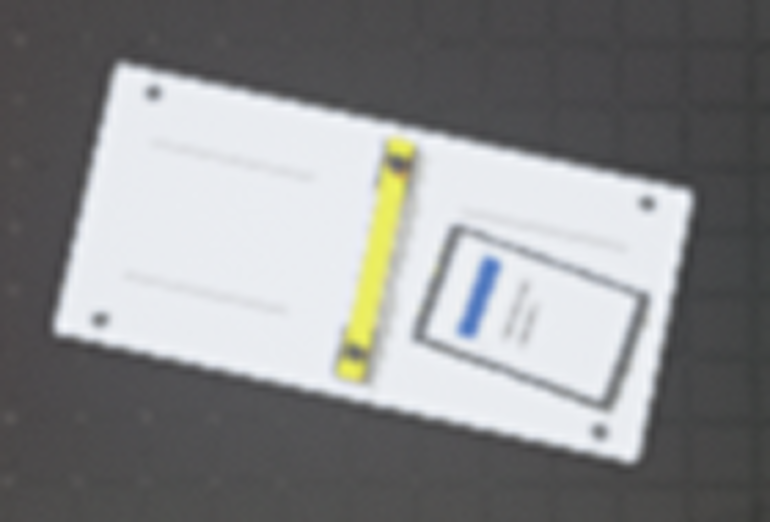

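The crop shows the bar's screws at crop pixels (398,163) and (352,353). The pack's shell corners are at about (455,226), (648,295), (608,410) and (417,340), so it is skewed roughly 8° from the bed. I'll work out the pack pose next.

```bash
python3 - <<'E'
from h import *
c=np.load("pics/top0.npy",allow_pickle=True).item()
P=[onz(c,185+a/5.5-.4,180+b/5.5-.4,.024)[:2] for a,b in((455,226),(648,295),(608,410),(417,340))]
P=np.array(P);e=np.roll(P,-1,0)-P
print("pack",P.mean(0),np.linalg.norm(e,axis=1),np.degrees(np.arctan2(e[:,1],e[:,0])))
s=[onz(c,185+a/5.5-.4,180+b/5.5-.4,.044)[:2] for a,b in((398,163),(352,353))]
s=np.array(s);d=s[0]-s[1];print("bar",s.mean(0),np.linalg.norm(d),np.degrees(np.arctan2(d[1],d[0])))
ctr=s.mean(0)*.5+np.array([.4965,-.0096])*.5
t=np.radians(-12);R=np.array([[np.cos(t),-np.sin(t)],[np.sin(t),np.cos(t)]])
print("pack in gauge",R.T@(P.mean(0)-ctr),ctr)
E
```

```text
pack [ 0.46953615 -0.08339498] [0.09617354 0.05700938 0.09491639 0.05640523] [-109.30421638  160.45982287   70.32576615  -18.26364118]
bar [ 0.49602056 -0.00940709] 0.09033485069732512 -13.264990798109698
pack in gauge [-0.01077725 -0.07783299] [ 0.49626028 -0.00950355]
```

>>> jog_arm(
  delta_pos=[
    [29.3,48.6,-10.3],
    [29.3,48.6,-10.3],
    [29.3,48.6,-10.3],
    [29.3,48.6,-10.3],
    [29.3,48.6,-10.3],
    [29.3,48.6,-10.3],
    [29.3,48.6,-10.3],
    [29.3,48.6,-10.3],
    [29.3,48.6,-10.3],
    [29.3,48.6,-10.3],
    [29.3,48.6,-10.3],
    [29.3,48.6,-10.3],
  ],
  turn=[55.5,55.5,55.5,55.5,55.5,55.5,55.5,55.5,55.5,55.5,55.5,55.5],
  grip=[0,0,0,0,0,0,0,0,0,0,0,0],
)

```text
time_s: 1.6
position: [0.4581, -0.118, 0.1197]
tcp_rot: [[0.33, 0.944, 0.0], [0.944, -0.33, -0.0], [-0.0, 0.0, -1.0]]
force: [-0.2, 1.0, -0.3]
opening: 0.999
grasp_force: 0.0
```

>>> jog_arm(
  delta_pos=[
    [0,0,-4],
    [0,0,-8],
    [0,0,-10],
    [0,0,-10.5],
    [0,0,-10.5],
  ],
  turn=[0,0,0,0,0],
  grip=[0,0,0,0,0],
)

```text
time_s: 2.22
position: [0.4573, -0.1184, 0.0182]
tcp_rot: [[0.331, 0.944, 0.001], [0.944, -0.331, -0.001], [-0.0, 0.001, -1.0]]
force: [-5.6, 2.5, 34.6]
opening: 1.003
grasp_force: 17.2
```

```bash
python3 - <<'E'
from h import *
c=capture("scene");cv2.imwrite("pics/s1.png",cv2.resize(c["color"][120:240,190:340],None,fx=5,fy=5,interpolation=cv2.INTER_CUBIC))
E
```

```text
(no output)
```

View pics/s1.png

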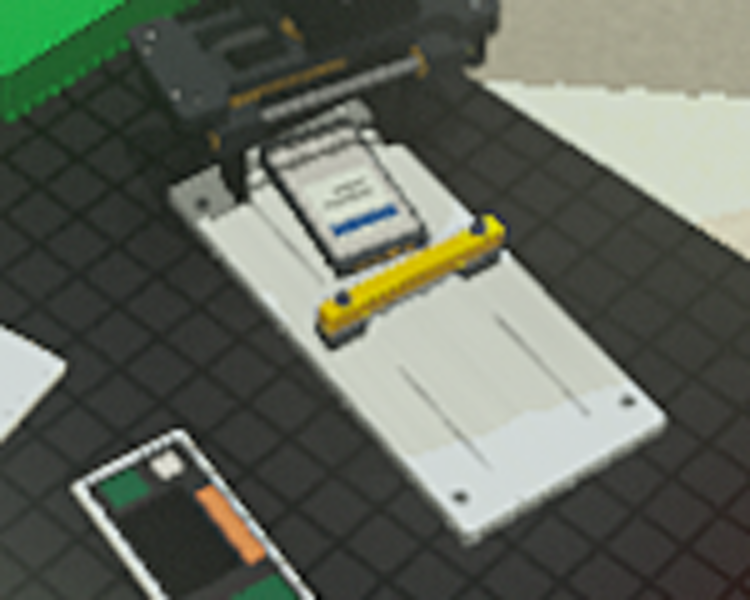

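The tool meets 35 N on the way down. One open finger is probably on the bed's corner screw, which sits at about gauge (53,-122) mm. I'll lift, shift forward along the pack and narrow the fingers before going down again.

>>> jog_arm(
  delta_pos=[
    [0,0,1.5],
    [0.4,1.1,1.5],
    [0.4,1.1,1.5],
    [0.4,1.1,0.8],
    [0.4,1.1,0.2],
    [0.4,1.1,0.2],
  ],
  turn=[0,0,0,0,0,0],
  grip=[0,0.12,0.12,0.12,0.12,0.12],
)

```text
time_s: 3.02
position: [0.4622, -0.1056, 0.0183]
tcp_rot: [[0.328, 0.945, 0.0], [0.945, -0.328, -0.0], [-0.0, 0.0, -1.0]]
force: [-2.7, 1.0, 27.2]
opening: 0.883
grasp_force: 13.6
```

>>> jog_arm(
  delta_pos=[
    [0,0,0.3],
    [0,0,0.3],
    [0,0,0.3],
    [0,0,0.3],
    [0,0,0.3],
    [0,0,0.3],
  ],
  turn=[0,0,0,0,0,0],
  grip=[0.12,0.12,0.5,0.5,0.5,0.5],
)

```text
time_s: 3.78
position: [0.4621, -0.1055, 0.0192]
tcp_rot: [[0.328, 0.945, -0.001], [0.945, -0.328, 0.0], [0.0, -0.001, -1.0]]
force: [-0.4, -0.2, -2.3]
opening: 0.664
grasp_force: 30.0
```

```bash
python3 - <<'E'
from h import *
s=read_state();print(s["force"],s["grasp_force"],s["opening"],s["position"])
c=capture("scene");cv2.imwrite("pics/s2.png",cv2.resize(c["color"][130:200,210:310],None,fx=7,fy=7,interpolation=cv2.INTER_CUBIC))
E
```

```text
[-0.39570653 -0.20916383 -2.32534521] 29.996455013751984 0.6640271186404523 [ 0.46210915 -0.10554893  0.01924438]
```

View pics/s2.png

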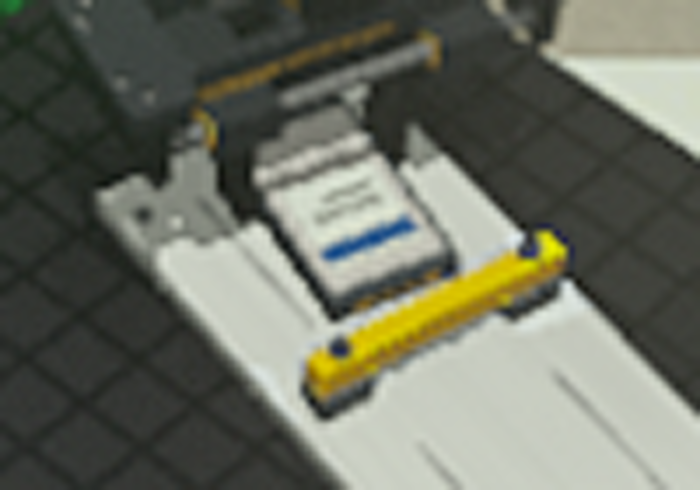

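Gripped at 58 mm. A z force of about -2 N suggests the pack is being carried slightly. I'll align it to the lane with a +6.8° turn and a 13 mm shift, then let it down.

>>> jog_arm(
  delta_pos=[
    [0.6,-0.14,0.1],
    [1.27,-0.28,0.1],
    [1.27,-0.28,0.1],
    [1.27,-0.28,0],
    [1.27,-0.28,-0.05],
    [1.27,-0.28,-0.05],
  ],
  turn=[3.4,6.8,6.8,6.8,6.8,6.8],
  grip=[0.5,0.5,0.5,0.5,0.5,0.5],
)

```text
time_s: 4.58
position: [0.4746, -0.1083, 0.0191]
tcp_rot: [[0.214, 0.977, -0.001], [0.977, -0.214, 0.0], [0.0, -0.001, -1.0]]
force: [0.5, 0.3, -0.9]
opening: 0.657
grasp_force: 30.0
```

```bash
python3 - <<'E'
from h import *
s=read_state();print(s["force"],s["moment"],s["position"])
c=capture("top");cv2.imwrite("pics/t2.png",cv2.resize(c["color"][180:275,185:325],None,fx=5.5,fy=5.5,interpolation=cv2.INTER_CUBIC))
E
```

```text
[ 0.45619172  0.30895488 -0.86809909] [-0.03167781  0.07328446  0.04793077] [ 0.47457815 -0.10827162  0.01907994]
```

View pics/t2.png

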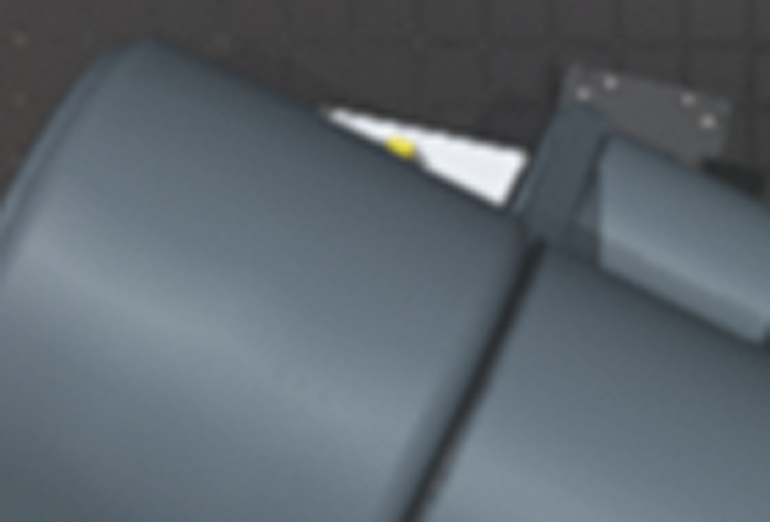

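>>> jog_arm(
  delta_pos=[
    [0,0,0],
    [0,0,0],
    [0,0,0],
    [0,0,0],
    [0,0,0],
    [0.13,0.6,0],
    [0.26,1.2,0],
    [0.3,1.37,0],
    [0.3,1.37,0],
  ],
  turn=[0,0,0,0,0,0,0,0,0],
  grip=[0.25,0.25,0.5,0.5,0.5,0.5,0.5,0.5,0.5],
)

```text
time_s: 5.75
position: [0.4784, -0.0943, 0.0191]
tcp_rot: [[0.214, 0.977, 0.0], [0.977, -0.214, 0.0], [0.0, 0.0, -1.0]]
force: [0.1, 1.4, 1.5]
opening: 0.66
grasp_force: 30.0
```

```bash
python3 - <<'E'
from h import *
s=read_state();print(s["force"],s["opening"])
c=capture("scene");np.save("pics/s3.npy",c,allow_pickle=True);cv2.imwrite("pics/s3.png",cv2.resize(c["color"][140:200,225:305],None,fx=9,fy=9,interpolation=cv2.INTER_CUBIC))
E
```

```text
[0.12705885 1.39169666 1.46222642] 0.6602666399557287
```

View pics/s3.png

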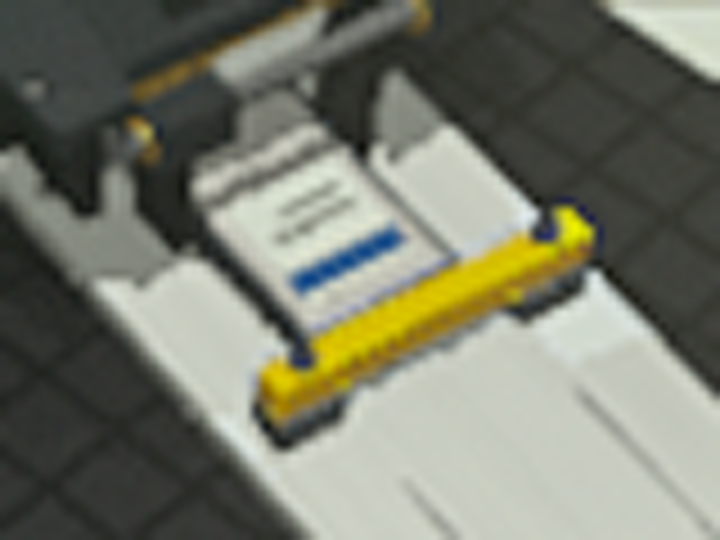

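The scene crop shows the pack lined up with the lane and its front just short of the bar. I'll check the lateral offset against the bar's screws in this same view.

```bash
python3 - <<'E'
from h import *
c=np.load("pics/s3.npy",allow_pickle=True).item()
t=np.radians(-12.3);R=np.array([[np.cos(t),-np.sin(t)],[np.sin(t),np.cos(t)]])
for n,a,b,z in(("screw+",302,352,.0425),("screw-",546,225,.0425),("pk+ rear",197,195,.024),("pk+ front",302,338,.024),("pk- rear",355,150,.024),("pk- front",455,260,.024),("bed+",105,290,.012),("bed+",220,440,.012),("bed-",500,165,.012),("bed-",700,370,.012)):
    p=onz(c,225+(a-4)/9,140+(b-4)/9,z)[:2];print(n,(R.T@(p-[.4963,-.0095])*1000).round(1))
E
```

```text
screw+ [37.5 -9.1]
screw- [-52.2  -9.5]
pk+ rear [ 19.1 -91.1]
pk+ front [ 25.1 -26. ]
pk- rear [-32.5 -79.7]
pk- front [-31.6 -25.8]
bed+ [ 58.2 -83.2]
bed+ [ 62.  -15.1]
bed- [-73.6 -58.1]
bed- [-74.2  42.6]
```

```bash
python3 - <<'E'
from h import *
c=np.load("pics/s3.npy",allow_pickle=True).item();g=cv2.cvtColor(c["color"],cv2.COLOR_BGR2GRAY).astype(np.float32)
f=192/np.tan(np.radians(c["fovy"])/2);K=np.array([[f,0,c["cx"]],[0,f,c["cy"]],[0,0,1.]]);T=np.array(c["camera_from_world"])
t=np.radians(-12.3);R=np.array([[np.cos(t),-np.sin(t)],[np.sin(t),np.cos(t)]])
x=np.arange(-85,80,2.)
def prof(z,ys):
    out=0
    for y in ys:
        w=np.c_[(R@np.array([x,0*x+y])/1000).T+[.4963,-.0095],0*x+z]
        p=w@T[:3,:3].T+T[:3,3];p=p*[1,-1,-1]
        q=cv2.projectPoints(p,np.zeros(3),np.zeros(3),K,np.array([c["k1"],0,0,0.]))[0][:,0].astype(np.float32)
        out=out+cv2.remap(g,q[:,:1],q[:,1:],cv2.INTER_LINEAR)[:,0]/len(ys)
    return out
for z,ys in((.012,(-30,)),(.012,(60,)),(.024,(-32,)),(.024,(-45,))):
    print(z,ys,' '.join(f"{int(a)}:{int(b)}" for a,b in zip(x,prof(z,ys))))
E
```

```text
0.012 (-30,) -85:55 -83:67 -81:134 -79:168 -77:173 -75:135 -73:87 -71:67 -69:69 -67:73 -65:116 -63:170 -61:172 -59:175 -57:180 -55:180 -53:178 -51:179 -49:180 -47:184 -45:185 -43:184 -41:180 -39:177 -37:167 -35:163 -33:163 -31:163 -29:165 -27:164 -25:163 -23:163 -21:165 -19:169 -17:168 -15:165 -13:171 -11:175 -9:168 -7:169 -5:173 -3:171 -1:166 1:170 3:173 5:169 7:171 9:175 11:169 13:166 15:164 17:144 19:107 21:69 23:61 25:81 27:128 29:176 31:172 33:177 35:178 37:175 39:172 41:184 43:197 45:204 47:204 49:203 51:203 53:202 55:203 57:196 59:172 61:139 63:109 65:81 67:56 69:48 71:51 73:51 75:52 77:52 79:50
0.012 (60,) -85:54 -83:56 -81:56 -79:54 -77:49 -75:53 -73:69 -71:143 -69:190 -67:205 -65:203 -63:200 -61:198 -59:197 -57:197 -55:196 -53:197 -51:198 -49:198 -47:199 -45:200 -43:197 -41:186 -39:174 -37:183 -35:198 -33:201 -31:201 -29:201 -27:201 -25:202 -23:201 -21:201 -19:201 -17:201 -15:201 -13:201 -11:201 -9:200 -7:199 -5:200 -3:200 -1:201 1:202 3:203 5:204 7:204 9:202 11:202 13:202 15:201 17:201 19:202 21:204 23:194 25:181 27:185 29:198 31:205 33:205 35:205 37:205 39:203 41:203 43:2
[... 616 characters left out ...]
7:200 49:200 51:201 53:202 55:203 57:202 59:202 61:203 63:197 65:166 67:122 69:87 71:59 73:45 75:43 77:45 79:46
0.024 (-45,) -85:56 -83:58 -81:61 -79:61 -77:61 -75:61 -73:62 -71:58 -69:52 -67:53 -65:97 -63:170 -61:201 -59:207 -57:204 -55:201 -53:201 -51:201 -49:200 -47:199 -45:198 -43:198 -41:198 -39:200 -37:201 -35:194 -33:164 -31:144 -29:165 -27:177 -25:162 -23:125 -21:90 -19:74 -17:81 -15:88 -13:85 -11:78 -9:88 -7:89 -5:76 -3:84 -1:87 1:78 3:80 5:87 7:82 9:74 11:81 13:90 15:121 17:163 19:189 21:160 23:111 25:61 27:49 29:77 31:137 33:184 35:203 37:205 39:204 41:203 43:201 45:200 47:200 49:201 51:201 53:202 55:203 57:202 59:201 61:204 63:201 65:181 67:133 69:93 71:63 73:50 75:47 77:50 79:50
```

Within this view the pack sits about 1.5–2 mm towards gauge +x. I'll correct that while advancing 5 mm, then creep.

>>> jog_arm(
  delta_pos=[
    [-0.15,0.03,0],
    [-0.1,0.28,0],
    [-0.04,0.52,0],
    [-0.04,0.52,0],
  ],
  turn=[0,0,0,0],
  grip=[0.5,0.5,0.5,0.5],
)

```text
time_s: 6.3
position: [0.4776, -0.0895, 0.0191]
tcp_rot: [[0.214, 0.977, -0.0], [0.977, -0.214, 0.0], [-0.0, -0.0, -1.0]]
force: [0.0, -2.0, 2.2]
opening: 0.661
grasp_force: 30.0
```

>>> jog_arm(
  delta_pos=[
    [0.01,0.05,0],
    [0.02,0.1,0],
    [0.03,0.15,0],
    [0.03,0.15,0],
  ],
  turn=[0,0,0,0],
  grip=[0.5,0.5,0.5,0.5],
)

```text
time_s: 6.8
position: [0.478, -0.0881, 0.0191]
tcp_rot: [[0.214, 0.977, -0.0], [0.977, -0.214, -0.0], [-0.0, -0.0, -1.0]]
force: [-0.6, -2.3, 3.8]
opening: 0.661
grasp_force: 30.0
```

>>> jog_arm(
  delta_pos=[
    [0.01,0.05,0],
    [0.02,0.1,0],
    [0.03,0.15,0],
    [0.03,0.15,0],
  ],
  turn=[0,0,0,0],
  grip=[0.5,0.5,0.5,0.5],
)

```text
time_s: 7.3
position: [0.4784, -0.0866, 0.0191]
tcp_rot: [[0.214, 0.977, 0.0], [0.977, -0.214, -0.0], [-0.0, 0.0, -1.0]]
force: [-1.5, -3.1, 3.8]
opening: 0.667
grasp_force: 30.0
```

>>> jog_arm(
  delta_pos=[
    [0.01,0.04,0],
    [0.02,0.08,0],
    [0.02,0.1,0],
    [0.02,0.1,0],
  ],
  turn=[0,0,0,0],
  grip=[0.5,0.5,0.5,0.5],
)

```text
time_s: 7.8
position: [0.4786, -0.0856, 0.0191]
tcp_rot: [[0.214, 0.977, 0.0], [0.977, -0.214, -0.0], [-0.0, 0.0, -1.0]]
force: [-0.7, -3.7, 4.6]
opening: 0.662
grasp_force: 30.0
```

>>> jog_arm(
  delta_pos=[
    [0.01,0.03,0],
    [0.015,0.06,0],
    [0.015,0.08,0],
    [0.015,0.08,0],
  ],
  turn=[0,0,0,0],
  grip=[0.5,0.5,0.5,0.5],
)

```text
time_s: 8.3
position: [0.4788, -0.0848, 0.0191]
tcp_rot: [[0.214, 0.977, 0.0], [0.977, -0.214, -0.0], [-0.0, 0.0, -1.0]]
force: [-0.5, -4.2, 5.2]
opening: 0.664
grasp_force: 30.0
```

>>> jog_arm(
  delta_pos=[
    [0.01,0.03,0],
    [0.015,0.06,0],
    [0.015,0.07,0],
    [0.015,0.07,0],
  ],
  turn=[0,0,0,0],
  grip=[0.5,0.5,0.5,0.5],
)

```text
time_s: 8.8
position: [0.4789, -0.0841, 0.0191]
tcp_rot: [[0.214, 0.977, 0.0], [0.977, -0.214, -0.0], [-0.0, 0.0, -1.0]]
force: [-1.4, -5.2, 5.7]
opening: 0.664
grasp_force: 30.0
```

>>> jog_arm(
  delta_pos=[
    [0,0,0.03],
    [0,0,0.03],
  ],
  turn=[0,0],
  grip=[0.5,0.5],
)

```text
time_s: 9.05
position: [0.4788, -0.0837, 0.0191]
tcp_rot: [[0.215, 0.977, -0.0], [0.977, -0.215, 0.001], [0.001, -0.0, -1.0]]
force: [0.6, -1.5, 1.6]
opening: 0.664
grasp_force: 30.0
```

>>> jog_arm(
  delta_pos=[
    [0.01,0.03,0],
    [0.01,0.06,0],
    [0.01,0.06,0],
  ],
  turn=[0,0,0],
  grip=[0.5,0.5,0.5],
)

```text
time_s: 9.43
position: [0.4787, -0.0831, 0.0191]
tcp_rot: [[0.214, 0.977, -0.001], [0.977, -0.214, 0.001], [0.0, -0.001, -1.0]]
force: [1.0, -0.5, 0.0]
opening: 0.664
grasp_force: 30.0
```

>>> jog_arm(
  delta_pos=[
    [0.01,0.03,0],
    [0.02,0.06,0],
    [0.02,0.08,0],
    [0.02,0.08,0],
  ],
  turn=[0,0,0,0],
  grip=[0.5,0.5,0.5,0.5],
)

```text
time_s: 9.93
position: [0.4787, -0.0824, 0.0192]
tcp_rot: [[0.214, 0.977, -0.001], [0.977, -0.214, 0.0], [0.0, -0.001, -1.0]]
force: [-0.1, -0.2, -3.2]
opening: 0.663
grasp_force: 30.0
```

>>> jog_arm(
  delta_pos=[
    [0.01,0.03,0],
    [0.02,0.06,0],
    [0.02,0.08,0],
    [0.02,0.08,0],
  ],
  turn=[0,0,0,0],
  grip=[0.5,0.5,0.5,0.5],
)

```text
time_s: 10.42
position: [0.4793, -0.0818, 0.0193]
tcp_rot: [[0.214, 0.977, -0.0], [0.977, -0.214, 0.0], [0.0, -0.0, -1.0]]
force: [0.9, 0.0, -1.4]
opening: 0.66
grasp_force: 30.0
```

>>> jog_arm(
  delta_pos=[
    [0.01,0.03,-0.01],
    [0.01,0.05,-0.01],
    [0.01,0.05,-0.01],
  ],
  turn=[0,0,0],
  grip=[0.5,0.5,0.5],
)

```text
time_s: 10.8
position: [0.4794, -0.0814, 0.0193]
tcp_rot: [[0.214, 0.977, 0.0], [0.977, -0.214, 0.0], [0.0, 0.0, -1.0]]
force: [0.3, -0.5, -2.0]
opening: 0.661
grasp_force: 30.0
```

>>> jog_arm(
  delta_pos=[
    [0.01,0.03,0],
    [0.01,0.05,0],
    [0.01,0.05,0],
  ],
  turn=[0,0,0],
  grip=[0.5,0.5,0.5],
)

```text
time_s: 11.18
position: [0.4795, -0.0809, 0.0192]
tcp_rot: [[0.214, 0.977, 0.0], [0.977, -0.214, 0.0], [0.0, 0.0, -1.0]]
force: [-0.5, 0.3, -2.0]
opening: 0.664
grasp_force: 30.0
```

>>> jog_arm(
  delta_pos=[
    [0.01,0.03,0],
    [0.01,0.05,0],
    [0.01,0.05,0],
  ],
  turn=[0,0,0],
  grip=[0.5,0.5,0.5],
)

```text
time_s: 11.55
position: [0.4796, -0.0804, 0.0193]
tcp_rot: [[0.214, 0.977, 0.0], [0.977, -0.214, 0.0], [0.0, 0.0, -1.0]]
force: [-0.0, -0.3, -1.9]
opening: 0.661
grasp_force: 30.0
```

>>> jog_arm(
  delta_pos=[
    [0.01,0.03,0],
    [0.015,0.06,0],
    [0.015,0.06,0],
  ],
  turn=[0,0,0],
  grip=[0.5,0.5,0.5],
)

```text
time_s: 11.92
position: [0.4798, -0.0797, 0.0192]
tcp_rot: [[0.214, 0.977, -0.0], [0.977, -0.214, 0.0], [0.0, -0.0, -1.0]]
force: [-0.8, 0.1, -2.7]
opening: 0.663
grasp_force: 30.0
```

>>> jog_arm(
  delta_pos=[
    [0.01,0.03,0],
    [0.015,0.07,0],
    [0.015,0.07,0],
  ],
  turn=[0,0,0],
  grip=[0.5,0.5,0.5],
)

```text
time_s: 12.3
position: [0.4799, -0.079, 0.0192]
tcp_rot: [[0.214, 0.977, -0.0], [0.977, -0.214, 0.0], [0.0, -0.0, -1.0]]
force: [-0.7, 0.4, -2.1]
opening: 0.663
grasp_force: 30.0
```

>>> jog_arm(
  delta_pos=[
    [0.01,0.03,0],
    [0.015,0.07,0],
    [0.015,0.07,0],
  ],
  turn=[0,0,0],
  grip=[0.5,0.5,0.5],
)

```text
time_s: 12.68
position: [0.48, -0.0783, 0.0192]
tcp_rot: [[0.214, 0.977, -0.0], [0.977, -0.214, 0.0], [0.0, -0.0, -1.0]]
force: [-0.4, -0.9, -2.0]
opening: 0.662
grasp_force: 30.0
```

>>> jog_arm(
  delta_pos=[
    [0.01,0.03,0],
    [0.015,0.07,0],
    [0.015,0.07,0],
  ],
  turn=[0,0,0],
  grip=[0.5,0.5,0.5],
)

```text
time_s: 13.05
position: [0.4802, -0.0776, 0.0192]
tcp_rot: [[0.214, 0.977, -0.0], [0.977, -0.214, 0.0], [0.0, -0.0, -1.0]]
force: [0.3, 0.5, -1.6]
opening: 0.662
grasp_force: 30.0
```

>>> jog_arm(
  delta_pos=[
    [0.01,0.03,0],
    [0.015,0.07,0],
    [0.015,0.07,0],
  ],
  turn=[0,0,0],
  grip=[0.5,0.5,0.5],
)

```text
time_s: 13.42
position: [0.4804, -0.0769, 0.0192]
tcp_rot: [[0.214, 0.977, 0.0], [0.977, -0.214, 0.0], [0.0, 0.0, -1.0]]
force: [-0.6, -0.2, -2.3]
opening: 0.659
grasp_force: 30.0
```

>>> jog_arm(
  delta_pos=[
    [0.01,0.04,0],
    [0.02,0.08,0],
    [0.02,0.08,0],
  ],
  turn=[0,0,0],
  grip=[0.5,0.5,0.5],
)

```text
time_s: 13.8
position: [0.4805, -0.0761, 0.0192]
tcp_rot: [[0.214, 0.977, -0.0], [0.977, -0.214, 0.0], [0.0, -0.0, -1.0]]
force: [-0.2, -0.9, -2.5]
opening: 0.665
grasp_force: 30.0
```

```bash
python3 - <<'E'
from h import *
c=capture("scene");cv2.imwrite("pics/s4.png",cv2.resize(c["color"][140:200,225:305],None,fx=9,fy=9,interpolation=cv2.INTER_CUBIC))
E
```

```text
(no output)
```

View pics/s4.png

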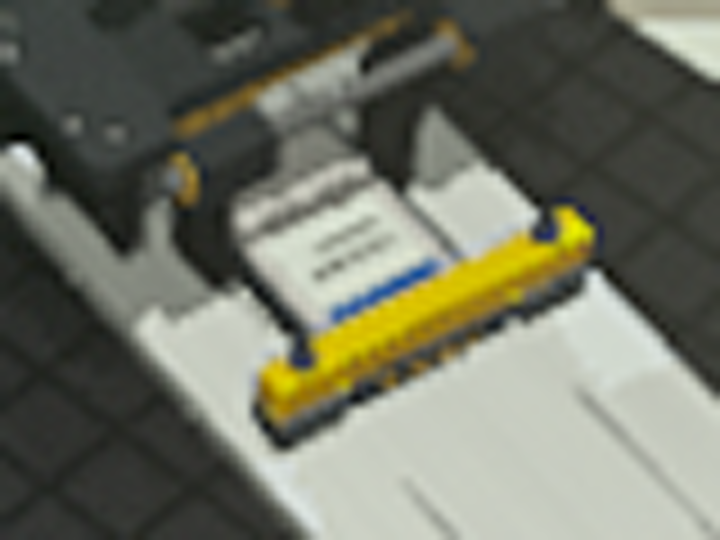

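The brass contacts now show under the bar's far side at about (430,365), so the front has passed under with no catch. I'll keep going, still watching the force.

>>> jog_arm(
  delta_pos=[
    [0.01,0.05,0],
    [0.02,0.1,0],
    [0.03,0.12,0],
  ],
  turn=[0,0,0],
  grip=[0.5,0.5,0.5],
)

```text
time_s: 14.22
position: [0.4809, -0.075, 0.0192]
tcp_rot: [[0.214, 0.977, -0.0], [0.977, -0.214, -0.0], [-0.0, -0.0, -1.0]]
force: [0.9, 0.9, -2.5]
opening: 0.661
grasp_force: 30.0
```

>>> jog_arm(
  delta_pos=[
    [0.01,0.05,0],
    [0.02,0.1,0],
    [0.03,0.15,0],
    [0.04,0.2,0],
  ],
  turn=[0,0,0,0],
  grip=[0.5,0.5,0.5,0.5],
)

```text
time_s: 14.72
position: [0.4813, -0.0729, 0.0192]
tcp_rot: [[0.214, 0.977, 0.0], [0.977, -0.214, -0.0], [-0.0, 0.0, -1.0]]
force: [0.5, -0.4, -1.9]
opening: 0.662
grasp_force: 30.0
```

No catch, and the pack is now about 8 mm past the catch point, so the lid is flush. I'll slide on steadily.

>>> jog_arm(
  delta_pos=[
    [0.02,0.1,0],
    [0.05,0.22,0],
    [0.08,0.36,0],
    [0.11,0.5,0],
    [0.14,0.66,0],
    [0.18,0.84,0],
    [0.22,1.02,0],
    [0.26,1.2,0],
    [0.3,1.38,0],
    [0.34,1.56,0],
    [0.38,1.74,0],
    [0.41,1.86,0],
  ],
  turn=[0,0,0,0,0,0,0,0,0,0,0,0],
  grip=[0.5,0.5,0.5,0.5,0.5,0.5,0.5,0.5,0.5,0.5,0.5,0.5],
)

```text
time_s: 16.23
position: [0.4853, -0.0543, 0.0192]
tcp_rot: [[0.214, 0.977, -0.0], [0.977, -0.214, 0.0], [-0.0, -0.0, -1.0]]
force: [0.6, 0.3, -2.8]
opening: 0.664
grasp_force: 30.0
```

>>> jog_arm(
  delta_pos=[
    [0.04,0.2,0],
    [0.08,0.4,0],
    [0.13,0.6,0],
    [0.17,0.8,0],
    [0.21,1.0,0],
    [0.26,1.2,0],
    [0.3,1.4,0],
    [0.34,1.6,0],
    [0.38,1.8,0],
    [0.42,1.95,0],
    [0.45,2.1,0],
    [0.45,2.1,-0.01],
  ],
  turn=[0,0,0,0,0,0,0,0,0,0,0,0],
  grip=[0.5,0.5,0.5,0.5,0.5,0.5,0.5,0.5,0.5,0.5,0.5,0.5],
)

```text
time_s: 17.73
position: [0.4898, -0.0332, 0.0191]
tcp_rot: [[0.214, 0.977, -0.0], [0.977, -0.214, 0.0], [0.0, -0.0, -1.0]]
force: [0.4, -0.9, -1.1]
opening: 0.667
grasp_force: 30.0
```

>>> jog_arm(
  delta_pos=[
    [0,0,0],
    [0,0,0],
    [0,0,3],
    [0,0,6],
    [0.6,2.7,6],
    [1.2,5.4,6],
    [1.2,5.4,6],
    [1.2,5.4,3],
    [1.2,5.4,1],
    [1.2,5.4,0.1],
    [1.2,5.4,0.1],
  ],
  turn=[0,0,0,0,0,0,0,0,0,0,0],
  grip=[0.14,0.14,0.14,0.14,0.14,0.14,0.14,0.14,0.14,0.14,0.14],
)

```text
time_s: 19.1
position: [0.5016, 0.0202, 0.0198]
tcp_rot: [[0.214, 0.977, -0.001], [0.977, -0.214, 0.0], [-0.0, -0.001, -1.0]]
force: [0.3, 0.1, 0.2]
opening: 0.862
grasp_force: 0.0
```

>>> jog_arm(
  delta_pos=[
    [0,0,0],
    [0,0,0],
    [0,0,0],
    [0,0,0],
    [0.1,0.5,0],
    [0.2,1,0],
    [0.4,1.8,0],
    [0.6,2.7,0],
    [0.8,3.7,0],
    [1.0,4.7,0],
    [1.25,5.7,0],
    [1.45,6.7,0],
  ],
  turn=[0,0,0,0,0,0,0,0,0,0,0,0],
  grip=[0.5,0.5,0.5,0.5,0.5,0.5,0.5,0.5,0.5,0.5,0.5,0.5],
)

```text
time_s: 20.6
position: [0.5168, 0.087, 0.0207]
tcp_rot: [[0.213, 0.977, 0.001], [0.977, -0.213, -0.001], [-0.001, 0.001, -1.0]]
force: [-0.7, -4.1, 5.6]
opening: 0.664
grasp_force: 30.0
```

>>> jog_arm(
  delta_pos=[
    [0,0,0],
    [0,0,0],
    [-0.35,-1.6,0],
    [-0.68,-3.1,0],
    [-0.68,-3.1,0],
    [-0.68,-3.1,0],
    [-0.68,-3.1,0],
    [-0.68,-3.1,0],
    [-0.68,-3.1,0],
    [-0.68,-3.1,1.5],
    [-0.68,-3.1,3],
    [-0.68,-3.1,3],
  ],
  turn=[0,0,0,0,0,0,0,0,0,0,0,0],
  grip=[0.14,0.14,0.14,0.14,0.14,0.5,0.5,0.5,0.5,0.5,0.5,0.5],
)

```text
time_s: 22.1
position: [0.5107, 0.0566, 0.0518]
tcp_rot: [[0.214, 0.977, 0.004], [0.977, -0.214, -0.0], [0.0, 0.004, -1.0]]
force: [0.6, -1.0, -2.7]
opening: 0.659
grasp_force: 30.0
```

```bash
python3 - <<'E'
from h import *
s=read_state();print(s["force"],s["moment"],s["position"])
c=capture("scene");cv2.imwrite("pics/s5.png",cv2.resize(c["color"][120:240,200:360],None,fx=5,fy=5,interpolation=cv2.INTER_CUBIC))
E
```

```text
[ 0.6131085  -1.01430493 -2.74538748] [-0.01354349 -0.06707677  0.01686368] [0.51066451 0.05660633 0.05182012]
```

View pics/s5.png

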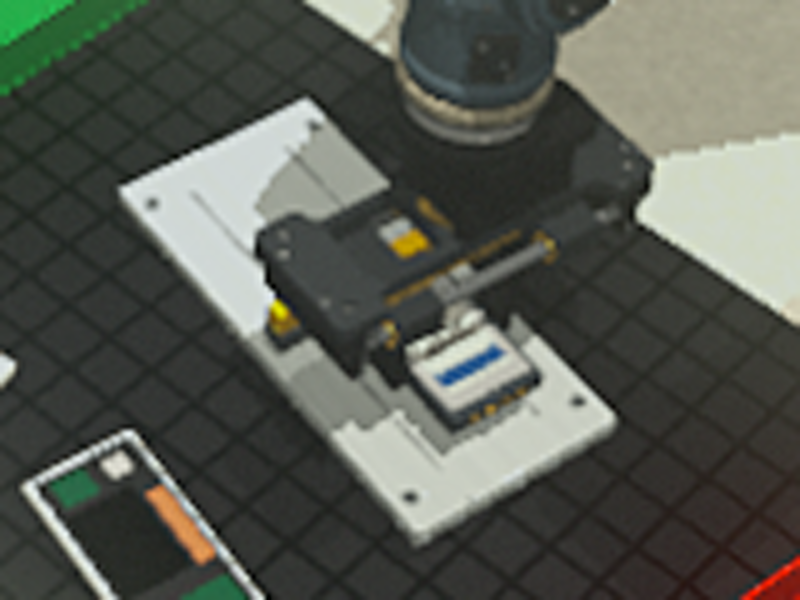

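The pack has come out past the bar, gripped near its middle and level. Now I'll carry it to the green tray.

>>> jog_arm(
  delta_pos=[
    [0,-0.5,4],
    [-0.2,-2.5,8],
    [-0.5,-6,10],
    [-1,-10.5,10],
    [-1.5,-15,10],
    [-2,-19.5,10],
    [-2.4,-24,10],
    [-2.8,-28.5,10],
    [-3.2,-33,10],
    [-3.6,-36.5,10],
    [-3.8,-39,10],
    [-3.8,-39.8,10],
  ],
  turn=[0,0,1,2,3,4,5,6,7,8,9,10],
  grip=[0.5,0.5,0.5,0.5,0.5,0.5,0.5,0.5,0.5,0.5,0.5,0.5],
)

```text
time_s: 23.65
position: [0.471, -0.3426, 0.1496]
tcp_rot: [[0.042, 0.999, -0.0], [0.999, -0.042, 0.0], [0.0, -0.0, -1.0]]
force: [-0.3, 1.0, -2.3]
opening: 0.666
grasp_force: 30.0
```

```bash
python3 - <<'E'
from h import *
s=read_state();print(s["force"],s["position"])
c=capture("scene");cv2.imwrite("pics/s6.png",cv2.resize(c["color"][50:170,120:280],None,fx=5,fy=5,interpolation=cv2.INTER_CUBIC))
E
```

```text
[-0.25521569  0.97342502 -2.31348553] [ 0.47097222 -0.3426205   0.14963438]
```

View pics/s6.png

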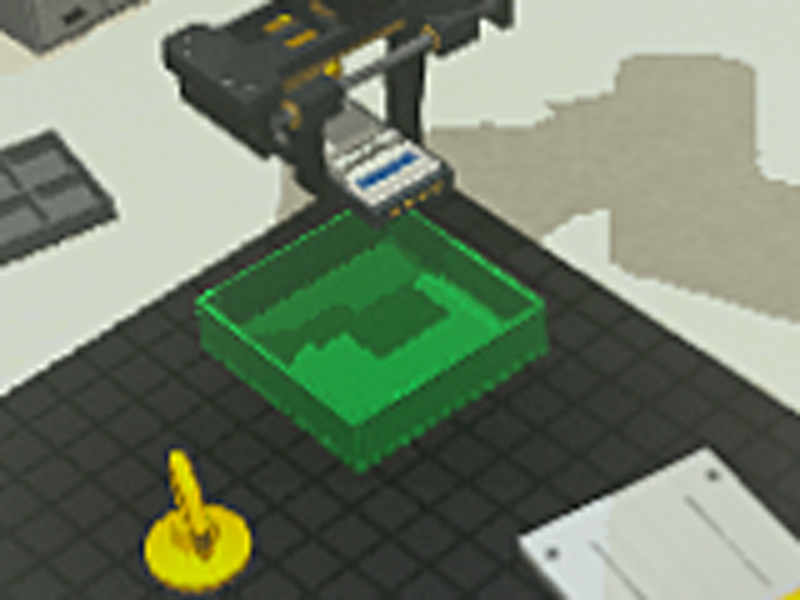

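The pack hangs level over the green tray. Lowering it now.

>>> jog_arm(
  delta_pos=[
    [0,0,-2],
    [0,0,-5],
    [0,0,-8],
    [0,0,-10.5],
    [0,0,-12],
    [0,0,-12.6],
    [0,0,-12.8],
    [0,0,-12.8],
  ],
  turn=[0,0,0,0,0,0,0,0],
  grip=[0.5,0.5,0.5,0.5,0.5,0.5,0.5,0.5],
)

```text
time_s: 24.7
position: [0.472, -0.3417, 0.0228]
tcp_rot: [[0.041, 0.999, 0.001], [0.999, -0.041, -0.001], [-0.001, 0.001, -1.0]]
force: [-1.0, 0.5, -2.9]
opening: 0.664
grasp_force: 30.0
```

>>> jog_arm(
  delta_pos=[
    [0,0,-0.2],
    [0,0,-0.4],
    [0,0,-0.55],
    [0,0,-0.7],
    [0,0,-0.8],
  ],
  turn=[0,0,0,0,0],
  grip=[0.5,0.5,0.5,0.5,0.5],
)

```text
time_s: 25.32
position: [0.4715, -0.3413, 0.014]
tcp_rot: [[0.041, 0.999, -0.0], [0.999, -0.041, 0.0], [0.0, -0.0, -1.0]]
force: [-0.1, -0.4, -2.3]
opening: 0.662
grasp_force: 30.0
```

>>> jog_arm(
  delta_pos=[
    [0,0,-0.05],
    [0,0,-0.1],
    [0,0,-0.15],
    [0,0,-0.2],
    [0,0,-0.2],
  ],
  turn=[0,0,0,0,0],
  grip=[0.5,0.5,0.5,0.5,0.5],
)

```text
time_s: 25.95
position: [0.4716, -0.3414, 0.0122]
tcp_rot: [[0.041, 0.999, 0.0], [0.999, -0.041, -0.0], [-0.0, 0.0, -1.0]]
force: [0.2, 0.2, -1.8]
opening: 0.66
grasp_force: 30.0
```

>>> jog_arm(
  delta_pos=[
    [0,0,-0.03],
    [0,0,-0.06],
    [0,0,-0.1],
    [0,0,-0.1],
  ],
  turn=[0,0,0,0],
  grip=[0.5,0.5,0.5,0.5],
)

```text
time_s: 26.45
position: [0.4716, -0.3414, 0.0122]
tcp_rot: [[0.041, 0.999, 0.0], [0.999, -0.041, -0.0], [-0.0, 0.0, -1.0]]
force: [-1.6, 1.0, 7.5]
opening: 0.667
grasp_force: 30.0
```

It has touched down gently, at about 7 N. I'll ease off, open a little and retreat.

>>> jog_arm(
  delta_pos=[
    [0,0,0.07],
    [0,0,0.07],
    [0,0,0.07],
    [0,0,0.07],
    [0,0,2],
    [0,0,6],
    [0,0,12],
    [-6,0,14],
    [-10,-5,14],
    [-14,-10,14],
    [-16,-15,14],
    [-16,-15,14],
  ],
  turn=[0,0,0,0,0,0,0,0,0,0,0,0],
  grip=[0.5,0.2,0.2,0.2,0.2,0.2,0.2,0.2,0.2,0.2,0.2,0.2],
)

```text
time_s: 27.95
position: [0.3099, -0.4966, 0.1529]
tcp_rot: [[0.046, 0.999, 0.002], [0.999, -0.046, -0.006], [-0.006, 0.002, -1.0]]
force: [-0.0, 0.4, -0.6]
opening: 0.802
grasp_force: 0.0
```

```bash
python3 - <<'E'
from h import *
s=read_state();print(s["force"],s["opening"],s["position"])
c=capture("scene");cv2.imwrite("pics/s7.png",cv2.resize(c["color"],None,fx=1.5,fy=1.5,interpolation=cv2.INTER_CUBIC))
E
```

```text
[-0.03450686  0.44333265 -0.59410672] 0.801870247850347 [ 0.30990132 -0.49663165  0.15294968]
```

View pics/s7.png

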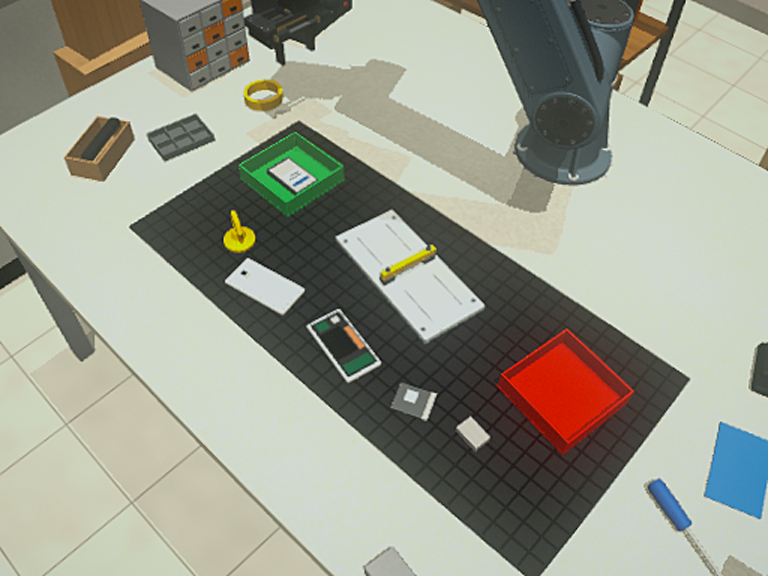

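The pack lies flat with its lid up in the green tray, at about (292,175). Everything else is where it was and the gripper is clear.

```bash
python3 -c "
from rig import *
print(hand_in())"
```

```text
the job is handed in; nothing more can be done
None
```

The pack slid through under the bar without catching, so I laid it flat, lid up, in the green tray and handed the job in at about 28 s; on the first descent beside the pack the fingertips pressed something (probably the bed or its corner screw) with 35 N at the end of the move, so the peak may have been higher, against the 40 N limit.

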